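# Brush out the counting cup, hang the brush and lock the tool rack

### The job

Take the long brush out of its pot and brush out the tall steel counting cup with two full strokes: down to the bottom and up until the bristle head is about half out of the cup, then down and up the same way once more, leaving the cup standing where it is. Hang the brush by its collar in the free slot of the tool rack, the one above the small round rubber dish, and let go of it; then swing the keeper bar fully shut across the slots until it has snapped past its detent ball. The two tools already in the rack stay hanging in their slots.

Things in the scene. Friction and masses are not known exactly. Their poses are not given: they have to be found in the camera images.
- brush: Round upright tube brush, 195 mm long, 90 g, standing loose in the pot. Origin: centre of its flat lower end, z up the shaft. From the lower end: stiff dark bristle head 30 mm diameter (drawn 33), 0 to 65 mm; steel shaft 8 mm diameter to 125; steel collar 26 mm diameter, 125 to 131; pale wooden handle 18 mm diameter, 131 to 195, to be gripped from above.
- pot: Grey plastic brush pot, loose, 400 g, low and round: 54 mm wide at the foot, 48 at the rim, 40 mm high, inner floor 6 mm above its origin, mouth 40 mm wide. Origin: centre of the underside. The brush starts in it. Pot and cup may stand in each other's places.
- cup: Tall round steel counting cup, open at the top, loose, 400 g: 69 mm outside diameter, 62 mm inside, 100 mm high, inner floor 5 mm above its origin. Origin: centre of the underside, z up.
- rack: Grey steel tool rack fixed to the counter, turned by up to 10 deg. Origin: centre of its underside; its open front faces its own -x (the robot), y is left. A comb plate 8 mm thick, 260 mm wide, top face 150 mm up, has 3 slots 15 mm wide at y = -58, 0, +58 mm, open to the front (front edge x = -22, end wall x = +7 mm). Base 6 mm thick. Above the plate: only pivot, keeper bar, detent ball.
- rack_slots (a point): Point on the rack's plate at the middle slot's hanging axis (rack x = 0, y = 0, z = 150 mm). Tools hang with their axis at rack x = 0: brought in from the front, shaft in the slot and collar just above the plate, then lowered until the collar rests on the plate; the brush's lower end then hangs 25 mm above the counter.
- dish: Small black rubber dish, flat, 42 mm diameter, 4 mm thick, lying on the rack's base straight below the one free slot (any of the three). Origin: centre of its underside, on the free slot's hanging axis.
- file: Round file hanging loose in one of the other slots: dark 13 mm round blade, 26 mm collar, pale wooden handle 16 mm diameter. Origin: centre of its lower end, 30 mm above the counter; handle top 216 mm above the counter.
- nutdriver: Nut driver hanging loose in one of the other slots: 20 mm round steel socket, 26 mm collar, black handle 18 mm diameter. Origin: centre of its lower end, 40 mm above the counter; handle top 216 mm above the counter.
- keeper (a joint): Keeper bar's angle about its upright pivot, rad: 0 shut at its stop, along the slots' front (to rack -y); grows as it opens, clockwise from above; at 1.57 it points to rack -x, to the robot. Starts at 1.5 to 2.1, stays where left (friction 0.06 N m). The sprung detent ball resists between about 0.13 and 0.02, up to about 7 N at the knob; below 0.015 it has snapped behind the bar.
- keeper_knob (a point): Middle of the black round upright knob on the bar's free end, 187 mm above the counter, 215 mm from the pivot axis. Knob 14 mm diameter, from 168 to 205 mm above the counter. Bar shut: it stands at x = -35, y = -115 mm in the rack's frame. The aluminium bar below it is 12 by 12 mm, from 156 to 168 mm above the counter.
- keeper_pivot (a point): Point on the bar's pivot axis at the bar's mid height (162 mm above the counter), fixed to the rack at x = -35, y = +100 mm in its frame. The pivot's top is 174 mm above the counter.

How it is judged:
On the way, in this order (a step that is already met when the one before it is completed fails the run):
1. the brush reaches the bottom of the cup (horizontal distance between brush and cup below 0.03 m and z of brush in the frame of cup below 0.02 m), for 0.04 s.
2. the brush is drawn up until its head is about half out of the cup (horizontal distance between brush and cup below 0.03 m and z of brush in the frame of cup above 0.05 m), for 0.04 s.
3. the brush reaches the bottom of the cup a second time (all of step 1), for 0.04 s.
4. the brush is drawn up until its head is about half out of the cup a second time (all of step 2), for 0.04 s.
5. the brush hangs by its collar in the slot above the dish, let go, with the keeper bar still open (horizontal distance between brush and dish below 0.013 m and z of brush in the frame of rack between 0.019 and 0.03 m and angle between brush's own z axis and vertical below 0.15 rad and contact force between the fingers and brush below 0.2 N and value of joint keeper above 0.2 rad), for 0.2 s.
6. the keeper bar is shut past its detent (value of joint keeper below 0.018 rad), for 0.2 s.
At the end, for the whole second after the job is handed in: Brush at rest, let go, within 13 mm of the dish's centre, lower end 19 to 30 mm above the rack's origin, tilt under 0.15 rad; keeper below 0.018 rad; file and nut driver within 30 mm of their start, tilt under 0.2 rad; cup on the counter, tilt under 0.1 rad, within 50 mm of its start (horizontal distance between brush and dish below 0.013 m and z of brush in the frame of rack between 0.019 and 0.03 m and angle between brush's own z axis and vertical below 0.15 rad and contact force between the fingers and brush below 0.2 N and linear speed of brush below 0.03 m/s and value of joint keeper below 0.018 rad and distance of each of file, nutdriver from where it was at the start of the episode below 0.03 m and angle between each of file, nutdriver's own z axis and vertical below 0.2 rad and angle between cup's own z axis and vertical below 0.1 rad and height (world z) of cup below 0.01 m and distance of cup from where it was at the start of the episode below 0.05 m); the robot touches nothing.
It fails at once if the cup is knocked over (angle between cup's own z axis and vertical above 0.5 rad).
It fails at once if a tool is knocked out of the rack (distance of any of file, nutdriver from where it was at the start of the episode above 0.06 m).
It also fails if it takes over 72 s, if anything falls off the work surface, if the arm or the gripper's body presses on something with over 40 N, if the wrist force passes 120 N, or if a joint passes its speed limit or range.

### The arm

A 6-joint arm with a two-finger parallel gripper is mounted at the origin on the work surface. World frame = base frame: x ahead of the robot, y to its left, z up, the work surface at z = 0. Lengths are in m, angles in rad, forces in N, time in s.
With the tool pointing down it reaches from about 0.375 to 0.9 m from the base axis. Payload 3.1 kg.
Tool frame: the origin (TCP) lies at the very end of the fingers, on their centre line; the grasp point (between the pads) lies 19 mm behind it; x points along the fingers, y is the direction in which the jaws open and shut, and the axes are right-handed (so a half turn about x gives the same grasp; the last joint's range is limited). The gripper opens to 87 mm and grips with 3 to 60 N. Pads are 19 mm wide; open, the fingers measure 117 mm over their backs; the gripper's body (75 mm by 190 mm) begins 51 mm behind the grasp point.
Start: joints at [-1.317, 0.527, 1.433, -0, 1.181, -0.178], TCP at [0.262, -0.568, 0.223] pointing down, gripper open.
Joint ranges: [-3.08, 3.08], [-0.75, 2.2], [0.22, 2.44], [-1.43, 4.57], [0, 2.65], [-2.85, 2.85]. Speed limits (rad/s): [2.79, 2.79, 3.14, 3.14, 3.14, 3.14].

### API

Orientations are given as a 3x3 rotation matrix whose columns are the frame's x, y, z axes.
In Python, from bench import sense, grab_frame, camera_info, hand_in gives the robot as it stands. The module is installed in compiled form; this text tells all that it offers.
- The arm moves only by the tool servo_tool, never from a script. Its argument "steps" is a list of rows, each an object with "delta_rot": the turn, a rotation vector about the tool's x, y, z in degrees, a list of three; "travel": the shift along the tool's x, y, z in cm, a list of three; "gripper": the opening in per cent of the stroke, from 0 (shut) to 100 (fully open). In form: [{"delta_rot": [ax, ay, az], "travel": [x, y, z], "gripper": gripper}, ...]. A call has 1 to 12 rows; each row is the pose to reach, as a shift and turn from the pose measured when the call began, along the tool's axes at that moment; what a row does not reach only later rows make up. A row lasts 1/12 s, in which the tool goes at most 41.7 mm and 7.16 degrees, less where a joint would pass 70% of its speed; a pose out of reach is approached as far as the arm can. A call with a gripper value outside its range is refused whole. The fingers move at their own pace and stop on an object; "squeeze" is the grip in N (left out, the last holds). Time passes only in rows, so rows that repeat a pose let the fingers close. It gives the time, the measured TCP pose, the force and the opening at its end, in the units of the state.
- sense(): the state, without advancing time (a new reading comes with each control period).
- grab_frame(name): name is "scene" or "top" or "wrist"; returns the picture (480x640x3 uint8, red, green, blue); there is no depth.
- camera_info(name): a dict with "camera_matrix" (3x3 intrinsics, pixels), "k1" (the pictures are not rectified: a ray, as slopes to the right and down, at radius r is drawn at 1 + k1 r^2 times it, then the intrinsics apply), "R" (3x3) and "t" (3): a world point X has camera coordinates R X + t; the wrist camera has in their place "T_tool_cam" (4x4, takes a point from camera to tool coordinates, whose origin is the TCP and whose axes are the tool frame's). Camera axes: x right, y down, z forward; pixel columns grow to the right and rows downward; lengths in m; the calibration is good to about 2 mm. A picture is of the moment at which its call begins: read the wrist's pose just before it. camera_info takes no time and is no camera call.
- hand_in(): hands the job in, once; it reports no verdict.
The state is a dict: "t": time; "joint_positions": joint angles; "joint_velocities": joint speeds; "effort": joint torques, N m; "eef_pos": TCP position; "tcp_rot": TCP orientation; "force": force on the tool from outside, world axes, zero at the start; "wrist_torque": the same for the moment, N m; "gripper_width": finger opening in m.
Only numpy, scipy, OpenCV 4.12 (cv2) and the standard library are available. Lean on these libraries where they do the work, as an engineer would, in place of code of your own. Each camera call takes 0.05 s, during which the arm holds its last target. There are 200 camera calls.

## Working session

There is one attempt and no reset: what is moved stays moved. The work goes in short steps, Python scripts to look and compute and a tool call to move; the robot and the scene stay as the last step left them, time stands still between calls to the robot, and variables do not carry over. Pictures are saved under pics/ and viewed, about 8 in all and at most 12, crops included, and the job is handed in when it is done.

Besides the shell and the picture viewer there is one more tool, called after "Call:" in YAML: its name, and indented under it one key for each argument. servo_tool: Moves the arm, as the interface text tells. Its arguments: {"type":"object","properties":{"steps":{"type":"array","items":{"type":"object","properties":{"delta_rot":{"type":"array","items":{"type":"number"}},"travel":{"type":"array","items":{"type":"number"}},"gripper":{"type":"number"}}}},"squeeze":{"type":"number"}},"required":["steps"]}

```bash
mkdir -p pics; cat > h.py <<'E'
import numpy as np, cv2
from bench import sense, grab_frame, camera_info
def ray(name,uv,T=None):
    c=camera_info(name);K=np.array(c["camera_matrix"]);k=c["k1"]
    d=np.array([(uv[0]-K[0,2])/K[0,0],(uv[1]-K[1,2])/K[1,1]]);s=d.copy()
    for _ in range(30): s=d/(1+k*(s@s))
    v=np.array([s[0],s[1],1.])
    if name=="wrist":
        st=T;Tc=np.array(c["T_tool_cam"]);R=np.array(st["tcp_rot"])
        o=np.array(st["eef_pos"])+R@Tc[:3,3];return o,R@Tc[:3,:3]@v
    R=np.array(c["R"]);t=np.array(c["t"]);return -R.T@t,R.T@v
def onz(name,uv,z,T=None):
    o,d=ray(name,uv,T);return o+d*(z-o[2])/d[2]
def proj(name,X,T=None):
    c=camera_info(name);K=np.array(c["camera_matrix"]);X=np.array(X,float)
    if name=="wrist":
        Tc=np.array(c["T_tool_cam"]);p=Tc[:3,:3].T@(np.array(T["tcp_rot"]).T@(X-np.array(T["eef_pos"]))-Tc[:3,3])
    else: p=np.array(c["R"])@X+np.array(c["t"])
    s=p[:2]/p[2];s=s*(1+c["k1"]*(s@s));return K[:2,:2]@s+K[:2,2]
def two(n1,u1,n2,u2,T=None):
    o1,d1=ray(n1,u1,T);o2,d2=ray(n2,u2,T)
    A=np.c_[d1,-d2];s=np.linalg.lstsq(A,o2-o1,rcond=None)[0]
    a=o1+s[0]*d1;b=o2+s[1]*d2;return (a+b)/2,np.linalg.norm(a-b)
E
python3 - <<'E'
from h import *
s=sense();print({k:np.round(v,3).tolist() for k,v in s.items()})
for n in("scene","top"):
    cv2.imwrite(f"pics/{n}0.png",grab_frame(n)[:,:,::-1])
    print(n,ray(n,(320,240)))
E
```

```text
{'t': 0.0, 'joint_positions': [-1.318, 0.528, 1.434, 0.0, 1.181, -0.179], 'joint_velocities': [-0.0, 0.001, 0.0, -0.0, -0.0, -0.001], 'effort': [0.0, -44.004, -17.659, 0.063, 0.058, -0.0], 'eef_pos': [0.261, -0.567, 0.222], 'tcp_rot': [[-0.001, 0.418, -0.908], [0.002, -0.908, -0.418], [-1.0, -0.002, -0.0]], 'force': [0.19, 1.554, -0.551], 'wrist_torque': [0.016, 0.034, 0.007], 'gripper_width': 0.087}
scene (array([1.07144657, 0.31614429, 0.55732766]), array([-0.67785454, -0.48080699, -0.55618592]))
top (array([ 0.52465102, -0.04086915,  1.0032896 ]), array([ 0.05933971, -0.02714578, -0.99795827]))
```

View pics/scene0.png

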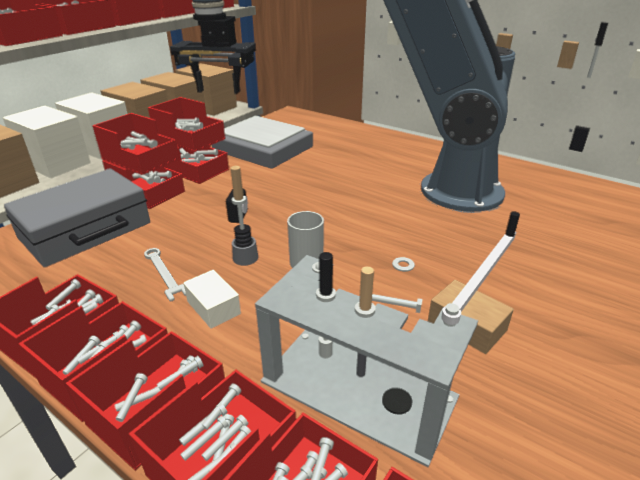

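View pics/top0.png

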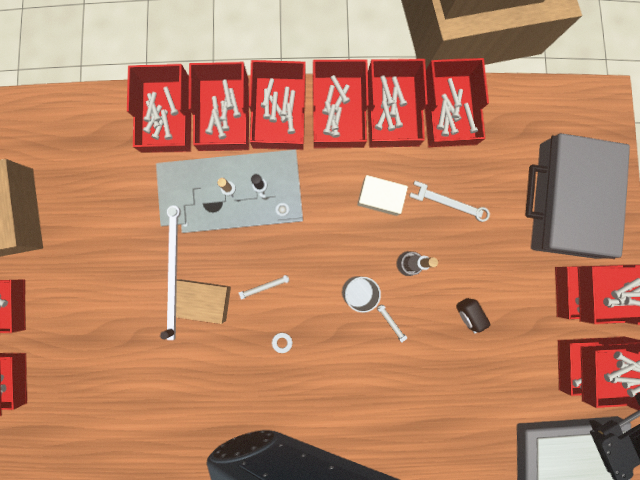

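The arm has the brush in its pot (top view ~(411,263), handle top (433,263)), the cup (362,294) and the rack upper left. The free slot is the left one, with the dish at (212,207). The keeper is open, with its pivot at (173,211) and knob at (167,335).

```bash
python3 - <<'E'
from h import *
for n,u,z in [("brush top",(434,263),.201),("cup rim",(362,294),.1),("pivot",(173,211),.174),("knob",(167,335),.205),("nut",(258,179),.216),("file",(222,184),.216),("dish",(212,207),.010)]:
    print(n,onz("top",u,z).round(3))
for n,a,b in [("brush top",(434,263),(236,168)),("cup rim",(362,294),(306,219)),("pivot",(173,211),(452,308)),("knob",(167,335),(514,214)),("nut",(258,179),(326,256)),("file",(222,184),(366,270)),("dish",(212,207),(397,401))]:
    p,g=two("top",a,"scene",b);print(n,p.round(3),round(g,4))
t=cv2.imread("pics/top0.png")[140:240,140:320];s=cv2.imread("pics/scene0.png")[160:270,210:340]
cv2.imwrite("pics/c1.png",np.vstack([cv2.resize(t,(720,400),interpolation=2)]))
E
```

```text
brush top [ 0.528 -0.258  0.201]
cup rim [ 0.473 -0.144  0.1  ]
pivot [0.632 0.197 0.174]
knob [0.417 0.201 0.205]
nut [0.677 0.04  0.216]
file [0.67  0.101 0.216]
dish [0.659 0.16  0.01 ]
brush top [ 0.527 -0.258  0.196] 0.0035
cup rim [ 0.472 -0.143  0.1  ] 0.0023
pivot [0.632 0.199 0.171] 0.0033
knob [0.415 0.205 0.2  ] 0.0053
nut [0.677 0.042 0.212] 0.0048
file [0.671 0.101 0.212] 0.0013
dish [ 0.662  0.161 -0.004] 0.0038
```

View pics/c1.png

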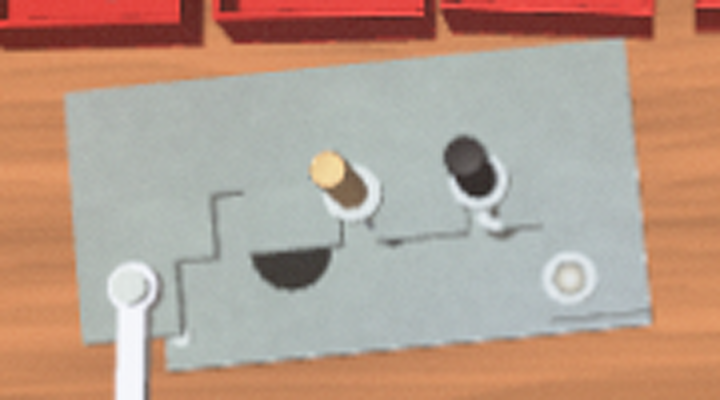

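The crop shows the left slot free, with the front half of the dish visible below the plate edge. The file is in the middle slot and the nut driver in the right one. Rack yaw is about 5.6°. Next I work out the move to above the brush.

```bash
cat >> h.py <<'E'
from scipy.spatial.transform import Rotation as Ro
def tool(yaw):
    y=np.radians(yaw);Y=np.array([np.cos(y),np.sin(y),0]);X=np.array([0,0,-1.]);return np.c_[X,Y,np.cross(X,Y)]
def mv(p,yaw,s=None):
    s=s or sense();R=np.array(s["tcp_rot"])
    return "travel",(R.T@(np.array(p)-s["eef_pos"])*100).round(2).tolist(),"rot",np.degrees(Ro.from_matrix(R.T@tool(yaw)).as_rotvec()).round(1).tolist()
E
python3 - <<'E'
from h import *
print(mv([.5275,-.258,.30],5.6))
# pot outlines / brush lean
for z in (0,.04): print(onz("top",(410,264),z).round(3), onz("scene",(244,258),0).round(3))
for name in("top","scene"): print(name,proj(name,[.5275,-.258,.006]).round(0),proj(name,[.5275,-.258,.201]).round(0))
E
```

```text
('travel', [-7.79, -16.94, -37.1], 'rot', [-70.9, -0.1, 0.1])
[ 0.528 -0.26   0.   ] [ 0.534 -0.255  0.   ]
[ 0.528 -0.251  0.04 ] [ 0.534 -0.255  0.   ]
top [410. 264.] [434. 263.]
scene [245. 254.] [235. 166.]
```

Call:
servo_tool:
  steps:
    - {"travel": [-7.8,-16.9,-37.1],"delta_rot": [-70.9,0,0],"gripper": 100}
    - {"travel": [-7.8,-16.9,-37.1],"delta_rot": [-70.9,0,0],"gripper": 100}
    - {"travel": [-7.8,-16.9,-37.1],"delta_rot": [-70.9,0,0],"gripper": 100}
    - {"travel": [-7.8,-16.9,-37.1],"delta_rot": [-70.9,0,0],"gripper": 100}
    - {"travel": [-7.8,-16.9,-37.1],"delta_rot": [-70.9,0,0],"gripper": 100}
    - {"travel": [-7.8,-16.9,-37.1],"delta_rot": [-70.9,0,0],"gripper": 100}
    - {"travel": [-7.8,-16.9,-37.1],"delta_rot": [-70.9,0,0],"gripper": 100}
    - {"travel": [-7.8,-16.9,-37.1],"delta_rot": [-70.9,0,0],"gripper": 100}
    - {"travel": [-7.8,-16.9,-37.1],"delta_rot": [-70.9,0,0],"gripper": 100}
    - {"travel": [-7.8,-16.9,-37.1],"delta_rot": [-70.9,0,0],"gripper": 100}
    - {"travel": [-7.8,-16.9,-37.1],"delta_rot": [-70.9,0,0],"gripper": 100}
    - {"travel": [-7.8,-16.9,-37.1],"delta_rot": [-70.9,0,0],"gripper": 100}

```text
t: 1.1
eef_pos: [0.5288, -0.2564, 0.3002]
tcp_rot: [[-0.0, 0.995, 0.102], [0.001, 0.102, -0.995], [-1.0, -0.0, -0.001]]
force: [-0.1, 0.2, 0.5]
gripper_width: 0.0873
```

```bash
python3 - <<'E'
from h import *
s=sense();print(s["t"],np.round(s["eef_pos"],4),mv([.5275,-.258,.30],5.6))
cv2.imwrite("pics/w1.png",grab_frame("wrist")[:,:,::-1])
print(proj("wrist",[.5275,-.258,.201],s),proj("wrist",[.472,-.1435,.1],s))
E
```

```text
1.1 [ 0.5288 -0.2564  0.3002] ('travel', [0.02, -0.14, 0.15], 'rot', [0.3, -0.1, 0.0])
[325.5153062  241.59969908] [283.08568793  99.5496136 ]
```

View pics/w1.png

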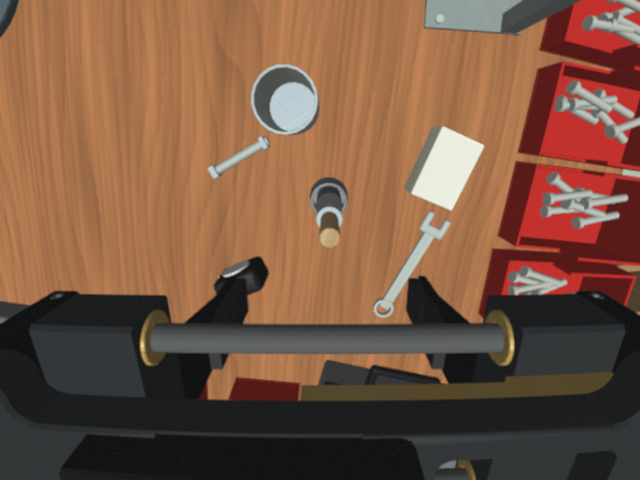

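The wrist view shows the handle top at (330,238) and the cup rim at (284,99), both close to the predictions.

```bash
python3 - <<'E'
from h import *
s=sense();p=onz("wrist",(330,238),.201,s);print(p,onz("wrist",(284,99.5),.1,s))
print(mv([.529,-.256,.167],5.6),mv([p[0],p[1],.167],5.6))
E
```

```text
[ 0.52961861 -0.25559363  0.201     ] [ 0.47192528 -0.14442066  0.1       ]
('travel', [13.27, 0.17, -0.12], 'rot', [0.1, -0.1, 0.1]) ('travel', [13.27, 0.23, -0.16], 'rot', [0.1, -0.1, 0.1])
```

Call:
servo_tool:
  steps:
    - {"travel": [4,0.2,-0.1],"delta_rot": [0,0,0],"gripper": 100}
    - {"travel": [8,0.2,-0.1],"delta_rot": [0,0,0],"gripper": 100}
    - {"travel": [11,0.2,-0.1],"delta_rot": [0,0,0],"gripper": 100}
    - {"travel": [13.3,0.2,-0.1],"delta_rot": [0,0,0],"gripper": 100}
    - {"travel": [13.3,0.2,-0.1],"delta_rot": [0,0,0],"gripper": 100}
    - {"travel": [13.3,0.2,-0.1],"delta_rot": [0,0,0],"gripper": 0}
    - {"travel": [13.3,0.2,-0.1],"delta_rot": [0,0,0],"gripper": 0}
    - {"travel": [13.3,0.2,-0.1],"delta_rot": [0,0,0],"gripper": 0}
    - {"travel": [13.3,0.2,-0.1],"delta_rot": [0,0,0],"gripper": 0}
    - {"travel": [13.3,0.2,-0.1],"delta_rot": [0,0,0],"gripper": 0}
    - {"travel": [13.3,0.2,-0.1],"delta_rot": [0,0,0],"gripper": 0}
    - {"travel": [13.3,0.2,-0.1],"delta_rot": [0,0,0],"gripper": 0}
  squeeze: 30

```text
t: 2.15
eef_pos: [0.5296, -0.2563, 0.1674]
tcp_rot: [[-0.001, 0.995, 0.1], [0.001, 0.1, -0.995], [-1.0, -0.001, -0.001]]
force: [-0.2, 0.3, -0.2]
gripper_width: 0.0479
```

Call:
servo_tool:
  steps:
    - {"travel": [0,0,0],"gripper": 0}
    - {"travel": [0,0,0],"gripper": 0}
    - {"travel": [0,0,0],"gripper": 0}
    - {"travel": [0,0,0],"gripper": 0}
    - {"travel": [0,0,0],"gripper": 0}
    - {"travel": [0,0,0],"gripper": 0}
    - {"travel": [0,0,0],"gripper": 0}
    - {"travel": [0,0,0],"gripper": 0}

```text
$.steps[0]: bad value
```

Call:
servo_tool:
  steps:
    - {"travel": [-2,0,0],"gripper": 0}
    - {"travel": [-4,0,0],"gripper": 0}
    - {"travel": [-7,0,0],"gripper": 0}
    - {"travel": [-10,0,0],"gripper": 0}
    - {"travel": [-13,0,0],"gripper": 0}
    - {"travel": [-13,0,0],"gripper": 0}

```text
$.steps[0]: bad value
```

```bash
python3 - <<'E'
from h import *
s=sense();print(s["t"],s["gripper_width"],np.round(s["eef_pos"],4),np.round(s["force"],2))
cv2.imwrite("pics/s2.png",cv2.resize(grab_frame("scene")[60:300,150:400,::-1],(750,720))[:600])
# brush predicted bottom / top px
b=np.array(s["eef_pos"])
for z in(-.161,-.096,-.03,.034): print(z,proj("scene",b+[0,0,z]).round(1),((proj("scene",b+[0,0,z])-[150,60])*3).round(0))
print(mv([.472,-.144,b[2]],5.6))
E
```

```text
2.15 0.04790727812347534 [ 0.5296 -0.2563  0.1674] [-0.23  0.31 -0.17]
-0.161 [244.6 254.2] [284. 583.]
-0.096 [241.4 227.1] [274. 501.]
-0.03 [238.  197.4] [264. 412.]
0.034 [234.4 166.1] [253. 318.]
('travel', [-0.0, -4.61, -11.74], 'rot', [0.1, -0.1, 0.0])
```

View pics/s2.png

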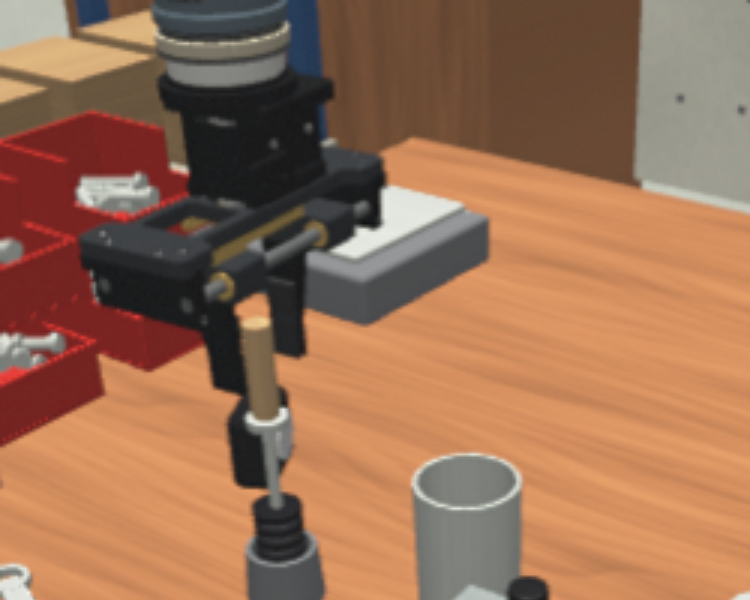

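The moves were refused because `delta_rot` must be given. The picture shows the handle between the still-open fingers, standing where predicted, at crop (257,322).

Call:
servo_tool:
  steps:
    - {"travel": [0,0,0],"delta_rot": [0,0,0],"gripper": 0}
    - {"travel": [0,0,0],"delta_rot": [0,0,0],"gripper": 0}
    - {"travel": [0,0,0],"delta_rot": [0,0,0],"gripper": 0}
    - {"travel": [0,0,0],"delta_rot": [0,0,0],"gripper": 0}
    - {"travel": [0,0,0],"delta_rot": [0,0,0],"gripper": 0}
    - {"travel": [0,0,0],"delta_rot": [0,0,0],"gripper": 0}
    - {"travel": [0,0,0],"delta_rot": [0,0,0],"gripper": 0}
    - {"travel": [0,0,0],"delta_rot": [0,0,0],"gripper": 0}
  squeeze: 30

```text
t: 2.87
eef_pos: [0.5295, -0.2562, 0.1671]
tcp_rot: [[-0.001, 0.995, 0.1], [0.001, 0.1, -0.995], [-1.0, -0.001, -0.001]]
force: [0.5, -0.7, -1.4]
gripper_width: 0.0171
```

Call:
servo_tool:
  steps:
    - {"travel": [-1,0,0],"delta_rot": [0,0,0],"gripper": 0}
    - {"travel": [-3,0,0],"delta_rot": [0,0,0],"gripper": 0}
    - {"travel": [-6,0,0],"delta_rot": [0,0,0],"gripper": 0}
    - {"travel": [-9,0,0],"delta_rot": [0,0,0],"gripper": 0}
    - {"travel": [-11.5,0,0],"delta_rot": [0,0,0],"gripper": 0}
    - {"travel": [-13.5,0,0],"delta_rot": [0,0,0],"gripper": 0}
    - {"travel": [-13.5,0,0],"delta_rot": [0,0,0],"gripper": 0}

```text
t: 3.45
eef_pos: [0.5319, -0.2579, 0.308]
tcp_rot: [[0.008, 0.995, 0.1], [-0.005, 0.1, -0.995], [-1.0, 0.007, 0.006]]
force: [0.5, 0.1, -0.0]
gripper_width: 0.0171
```

```bash
python3 - <<'E'
from h import *
s=sense();print(s["t"],s["gripper_width"],np.round(s["eef_pos"],4),np.round(s["force"],2))
cv2.imwrite("pics/s3.png",cv2.resize(grab_frame("scene")[40:290,150:400,::-1],(600,600)))
b=np.array(s["eef_pos"])
for z in(-.161,-.096,-.03,.034): print(z,((proj("scene",b+[0,0,z])-[150,40])*2.4).round(0))
print(mv([.472,-.144,b[2]],5.6))
E
```

```text
3.45 0.017149376993610677 [ 0.5319 -0.2579  0.308 ] [ 0.54  0.1  -0.04]
-0.161 [206. 367.]
-0.096 [197. 290.]
-0.03 [187. 205.]
0.034 [177. 114.]
('travel', [-0.32, -4.72, -11.85], 'rot', [0.1, 0.2, -0.2])
```

View pics/s3.png

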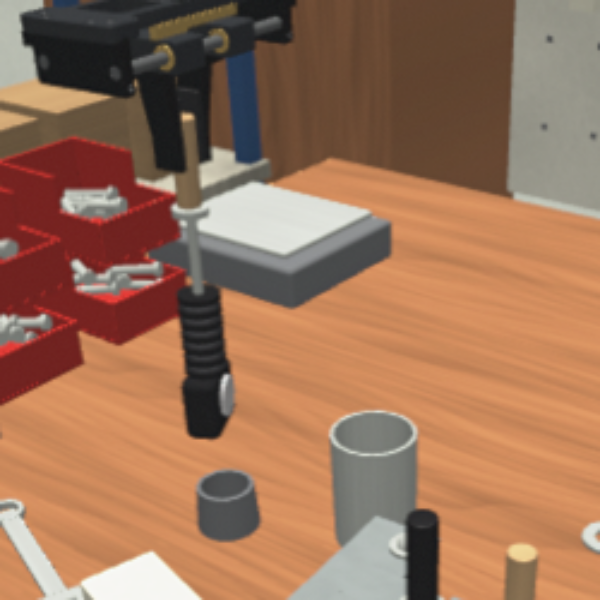

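The brush is clear of the pot and hangs upright. Next it goes over the cup.

Call:
servo_tool:
  steps:
    - {"travel": [0,-1.2,-3],"delta_rot": [0,0.2,-0.2],"gripper": 0}
    - {"travel": [0,-2.4,-6],"delta_rot": [0,0.2,-0.2],"gripper": 0}
    - {"travel": [0,-3.6,-9],"delta_rot": [0,0.2,-0.2],"gripper": 0}
    - {"travel": [0,-4.4,-11],"delta_rot": [0,0.2,-0.2],"gripper": 0}
    - {"travel": [0,-4.7,-11.8],"delta_rot": [0,0.2,-0.2],"gripper": 0}
    - {"travel": [0,-4.7,-11.8],"delta_rot": [0,0.2,-0.2],"gripper": 0}
    - {"travel": [0,-4.7,-11.8],"delta_rot": [0,0.2,-0.2],"gripper": 0}

```text
t: 4.08
eef_pos: [0.4726, -0.1449, 0.3044]
tcp_rot: [[0.0, 0.995, 0.1], [-0.0, 0.1, -0.995], [-1.0, 0.0, 0.0]]
force: [-0.6, -0.1, -0.7]
gripper_width: 0.0177
```

```bash
python3 - <<'E'
from h import *
s=sense();print(s["t"],np.round(s["eef_pos"],4),mv([.472,-.144,.173],5.6))
E
```

```text
4.0833 [ 0.4726 -0.1449  0.3044] ('travel', [13.14, -0.06, -0.1], 'rot', [0.2, 0.0, -0.0])
```

Call:
servo_tool:
  steps:
    - {"travel": [2,-0.1,-0.1],"delta_rot": [0,0,0],"gripper": 0}
    - {"travel": [4.5,-0.1,-0.1],"delta_rot": [0,0,0],"gripper": 0}
    - {"travel": [7,-0.1,-0.1],"delta_rot": [0,0,0],"gripper": 0}
    - {"travel": [9.5,-0.1,-0.1],"delta_rot": [0,0,0],"gripper": 0}
    - {"travel": [11.5,-0.1,-0.1],"delta_rot": [0,0,0],"gripper": 0}
    - {"travel": [12.5,-0.1,-0.1],"delta_rot": [0,0,0],"gripper": 0}
    - {"travel": [13.1,-0.1,-0.1],"delta_rot": [0,0,0],"gripper": 0}
    - {"travel": [13.1,-0.1,-0.1],"delta_rot": [0,0,0],"gripper": 0}
    - {"travel": [13.1,-0.1,-0.1],"delta_rot": [0,0,0],"gripper": 0}

```text
t: 4.83
eef_pos: [0.4724, -0.1452, 0.1733]
tcp_rot: [[0.001, 0.995, 0.1], [-0.001, 0.1, -0.995], [-1.0, 0.001, 0.001]]
force: [-0.2, -0.2, -0.2]
gripper_width: 0.0171
```

Call:
servo_tool:
  steps:
    - {"travel": [0.3,0,-0.1],"delta_rot": [0,0,0],"gripper": 0}
    - {"travel": [0.3,0,-0.1],"delta_rot": [0,0,0],"gripper": 0}
    - {"travel": [-1.5,0,-0.1],"delta_rot": [0,0,0],"gripper": 0}
    - {"travel": [-4,0,-0.1],"delta_rot": [0,0,0],"gripper": 0}
    - {"travel": [-5.3,0,-0.1],"delta_rot": [0,0,0],"gripper": 0}
    - {"travel": [-5.3,0,-0.1],"delta_rot": [0,0,0],"gripper": 0}
    - {"travel": [-5.3,0,-0.1],"delta_rot": [0,0,0],"gripper": 0}

```text
t: 5.42
eef_pos: [0.4728, -0.1444, 0.2273]
tcp_rot: [[0.004, 0.995, 0.1], [-0.002, 0.1, -0.995], [-1.0, 0.003, 0.003]]
force: [-0.3, -0.2, -2.0]
gripper_width: 0.0172
```

Call:
servo_tool:
  steps:
    - {"travel": [1.5,0,0],"delta_rot": [0,0,0],"gripper": 0}
    - {"travel": [3.5,0,0],"delta_rot": [0,0,0],"gripper": 0}
    - {"travel": [4.7,0,0],"delta_rot": [0,0,0],"gripper": 0}
    - {"travel": [5.5,0,0],"delta_rot": [0,0,0],"gripper": 0}
    - {"travel": [5.5,0,0],"delta_rot": [0,0,0],"gripper": 0}
    - {"travel": [5.5,0,0],"delta_rot": [0,0,0],"gripper": 0}

```text
t: 5.92
eef_pos: [0.4726, -0.1443, 0.1716]
tcp_rot: [[0.002, 0.995, 0.1], [-0.001, 0.1, -0.995], [-1.0, 0.002, 0.001]]
force: [1.0, 0.8, -0.1]
gripper_width: 0.0172
```

Second up-stroke, a short pause at half-out, then clear of the cup.

Call:
servo_tool:
  steps:
    - {"travel": [0,0,0],"delta_rot": [0,0,0],"gripper": 0}
    - {"travel": [-2,0,0],"delta_rot": [0,0,0],"gripper": 0}
    - {"travel": [-4.5,0,0],"delta_rot": [0,0,0],"gripper": 0}
    - {"travel": [-5.5,0,0],"delta_rot": [0,0,0],"gripper": 0}
    - {"travel": [-5.5,0,0],"delta_rot": [0,0,0],"gripper": 0}
    - {"travel": [-5.5,0,0],"delta_rot": [0,0,0],"gripper": 0}
    - {"travel": [-7.5,0,0],"delta_rot": [0,0,0],"gripper": 0}
    - {"travel": [-10,0,0],"delta_rot": [0,0,0],"gripper": 0}
    - {"travel": [-12.5,0,0],"delta_rot": [0,0,0],"gripper": 0}
    - {"travel": [-13.5,0,0],"delta_rot": [0,0,0],"gripper": 0}
    - {"travel": [-13.5,0,0],"delta_rot": [0,0,0],"gripper": 0}

```text
t: 6.83
eef_pos: [0.4734, -0.1447, 0.3083]
tcp_rot: [[0.006, 0.995, 0.1], [-0.003, 0.1, -0.995], [-1.0, 0.005, 0.004]]
force: [0.9, -0.3, -1.5]
gripper_width: 0.0171
```

```bash
python3 - <<'E'
from h import *
s=sense();print(s["t"],np.round(s["eef_pos"],4),s["force"])
# rack pose from top picture: plate outline corners (crop/4+140) at z=.15
P=np.array([[65,94],[625,40],[651,322]])/4+[140-.4,140-.4]
W=[onz("top",p,.15) for p in P];print(np.round(W,4))
e=W[0]-W[1];print("w",np.linalg.norm(e),"yaw",np.degrees(np.arctan2(-e[0],e[1])))
# approach pose: ahead of the rack in front, rack yaw 5.6
print(mv([.50,.08,.34],5.6))
E
```

```text
6.8333 [ 0.4734 -0.1447  0.3083] [ 0.93852255 -0.33996276 -1.51316525]
[[ 0.7249  0.2356  0.15  ]
 [ 0.7432 -0.0238  0.15  ]
 [ 0.6125 -0.0328  0.15  ]]
w 0.2600132619601099 yaw 4.048924454520793
('travel', [-3.24, 4.9, -22.08], 'rot', [0.1, 0.2, -0.3])
```

The plate width checks out at 260 mm, which puts yaw at about 4.0°. Estimated slot axis is about (0.668, 0.158). I move in front of the rack for a close look.

```bash
python3 - <<'E'
from h import *
print(mv([.58,.10,.34],4.0)); print(np.array(camera_info("wrist")["T_tool_cam"]).round(3))
print([onz("top",u,.04).round(3) for u in((180,280),(229,288))])
E
```

```text
('travel', [-3.2, 13.06, -23.27], 'rot', [1.7, 0.2, -0.3])
[[-0.    -0.3    0.954 -0.161]
 [ 1.    -0.    -0.    -0.   ]
 [ 0.     0.954  0.3   -0.083]
 [ 0.     0.     0.     1.   ]]
[array([0.507, 0.222, 0.04 ]), array([0.488, 0.121, 0.04 ])]
```

Call:
servo_tool:
  steps:
    - {"travel": [-3.2,2,-4],"delta_rot": [0,0,0],"gripper": 0}
    - {"travel": [-3.2,4,-7],"delta_rot": [0.5,0,0],"gripper": 0}
    - {"travel": [-3.2,6,-10],"delta_rot": [1,0,0],"gripper": 0}
    - {"travel": [-3.2,8,-13.5],"delta_rot": [1.7,0.2,-0.3],"gripper": 0}
    - {"travel": [-3.2,10,-17],"delta_rot": [1.7,0.2,-0.3],"gripper": 0}
    - {"travel": [-3.2,11.5,-20],"delta_rot": [1.7,0.2,-0.3],"gripper": 0}
    - {"travel": [-3.2,12.6,-22.5],"delta_rot": [1.7,0.2,-0.3],"gripper": 0}
    - {"travel": [-3.2,13,-23.3],"delta_rot": [1.7,0.2,-0.3],"gripper": 0}
    - {"travel": [-3.2,13,-23.3],"delta_rot": [1.7,0.2,-0.3],"gripper": 0}
    - {"travel": [-3.2,13,-23.3],"delta_rot": [1.7,0.2,-0.3],"gripper": 0}
    - {"travel": [-3.2,13,-23.3],"delta_rot": [1.7,0.2,-0.3],"gripper": 0}

```text
t: 7.75
eef_pos: [0.5786, 0.0988, 0.339]
tcp_rot: [[-0.002, 0.998, 0.069], [-0.001, 0.069, -0.998], [-1.0, -0.002, 0.001]]
force: [-0.3, 0.5, -0.6]
gripper_width: 0.0169
```

```bash
python3 - <<'E'
from h import *
s=sense();print(s["t"],np.round(s["eef_pos"],4))
cv2.imwrite("pics/w4.png",grab_frame("wrist")[:,:,::-1])
for n,X in dict(slot=[.668,.158,.15],dish=[.668,.158,.01],file=[.6705,.101,.216],piv=[.632,.198,.174],tip=[.58,.1,.34-.161]).items(): print(n,proj("wrist",X,s).round(0))
E
```

```text
7.75 [0.5786 0.0988 0.339 ]
slot [417. 165.]
dish [392. 156.]
file [430. 236.]
piv [392. 121.]
tip [329. 220.]
```

View pics/w4.png

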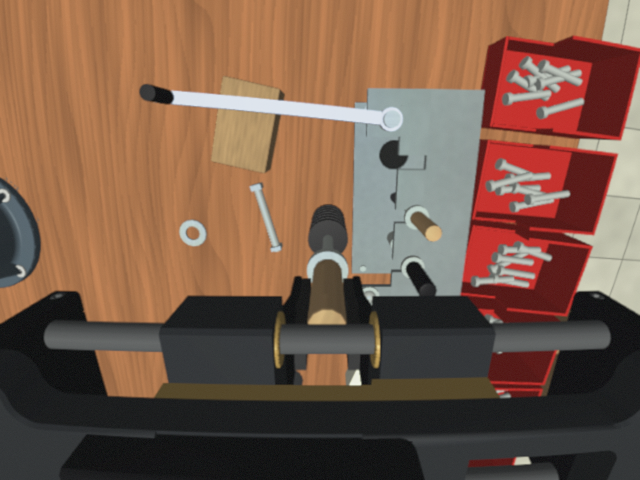

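The wrist view shows the slot, with its end wall at about u=425 and sides at about v=155–169. The pivot is at (392,119) and the file top at (431,233). I enlarge the slot.

```bash
python3 - <<'E'
import cv2
cv2.imwrite("pics/c5.png",cv2.resize(cv2.imread("pics/w4.png")[90:210,350:450],None,fx=5,fy=5,interpolation=cv2.INTER_CUBIC))
E
```

```text
(no output)
```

View pics/c5.png

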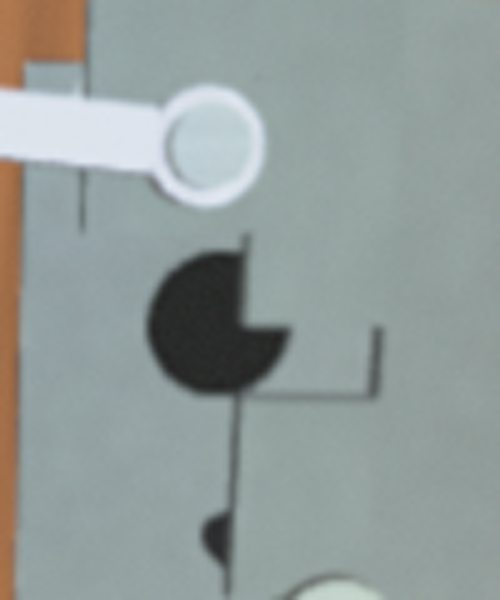

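```bash
python3 - <<'E'
from h import *
s=sense();f=lambda u,v:(350+u/5-.4,90+v/5-.4)
g=lambda n,u,v,z:print(n,onz("wrist",f(u,v),z,s).round(4))
g("endL",380,328,.15);g("endR",380,400,.15);g("frontL",246,328,.15);g("frontR",242,400,.15);g("dish",219,323,.010);g("pivot",210,145,.174)
print(onz("wrist",(153,94),.205,s).round(4))
for n,X in dict(bottom=[0,0,-.161],collar=[0,0,-.03]).items(): print(n,proj("wrist",np.array(s["eef_pos"])+X,s).round(0))
print(mv([.603,.159,.34],4.0))
E
```

```text
endL [0.6758 0.1683 0.15  ]
endR [0.678  0.1537 0.15  ]
frontL [0.648  0.1662 0.15  ]
frontR [0.649  0.1515 0.15  ]
dish [0.6701 0.1609 0.01  ]
pivot [0.6319 0.2    0.174 ]
[0.4238 0.206  0.205 ]
bottom [327. 221.]
collar [327. 273.]
('travel', [-0.07, 2.83, -5.86], 'rot', [-0.1, 0.1, 0.1])
```

Slot width comes out at 14.6 mm and depth at 28.5 mm, so the hanging axis is about (0.670, 0.1605) and agrees with the dish. The brush looks slightly off the TCP line, so I measure it in the same picture.

```bash
python3 - <<'E'
import cv2
cv2.imwrite("pics/c6.png",cv2.resize(cv2.imread("pics/w4.png")[195:335,277:377],None,fx=4,fy=4,interpolation=cv2.INTER_CUBIC))
E
```

```text
(no output)
```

View pics/c6.png

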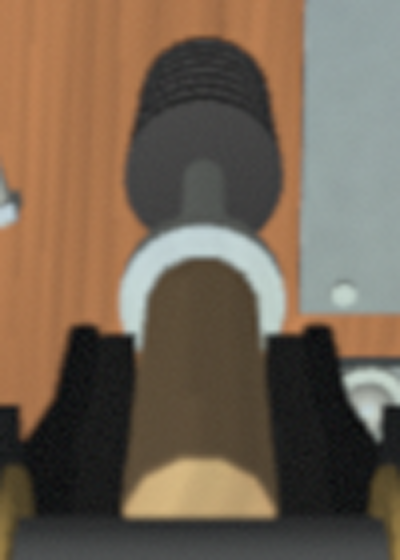

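```bash
python3 - <<'E'
from h import *
s=sense();t=np.array(s["eef_pos"]);a=np.linspace(0,6.28,73)
for dy in(0,.003):
  for n,r,z in(("collar",.013,-.030),("headtop",.0165,-.096),("bottom",.0165,-.161),("htop",.009,.034)):
    q=(np.array([proj("wrist",t+[r*np.cos(b),r*np.sin(b)+dy,z],s) for b in a])-[277,195])*4+1.5
    print(dy,n,"u",q[:,0].min().round(),q[:,0].max().round(),"v",q[:,1].min().round(),q[:,1].max().round())
E
```

```text
0 collar u 120.0 287.0 v 237.0 390.0
0 headtop u 122.0 284.0 v 106.0 260.0
0 bottom u 137.0 269.0 v 40.0 168.0
0 htop u 122.0 285.0 v 475.0 616.0
0.003 collar u 121.0 288.0 v 218.0 373.0
0.003 headtop u 123.0 286.0 v 91.0 247.0
0.003 bottom u 138.0 270.0 v 28.0 156.0
0.003 htop u 124.0 288.0 v 451.0 593.0
```

```bash
python3 - <<'E'
from h import *
print(mv([.603,.154,.34],4.2),mv([.603,.154,.194],4.2))
E
```

```text
('travel', [-0.07, 2.8, -5.36], 'rot', [-0.3, 0.1, 0.1]) ('travel', [14.53, 2.82, -5.37], 'rot', [-0.3, 0.1, 0.1])
```

Call:
servo_tool:
  steps:
    - {"travel": [0,1.4,-2.7],"delta_rot": [-0.3,0.1,0.1],"gripper": 0}
    - {"travel": [0,2.4,-4.6],"delta_rot": [-0.3,0.1,0.1],"gripper": 0}
    - {"travel": [0,2.8,-5.4],"delta_rot": [-0.3,0.1,0.1],"gripper": 0}
    - {"travel": [1,2.8,-5.4],"delta_rot": [-0.3,0.1,0.1],"gripper": 0}
    - {"travel": [3.5,2.8,-5.4],"delta_rot": [-0.3,0.1,0.1],"gripper": 0}
    - {"travel": [6,2.8,-5.4],"delta_rot": [-0.3,0.1,0.1],"gripper": 0}
    - {"travel": [9,2.8,-5.4],"delta_rot": [-0.3,0.1,0.1],"gripper": 0}
    - {"travel": [11.5,2.8,-5.4],"delta_rot": [-0.3,0.1,0.1],"gripper": 0}
    - {"travel": [13.5,2.8,-5.4],"delta_rot": [-0.3,0.1,0.1],"gripper": 0}
    - {"travel": [14.5,2.8,-5.4],"delta_rot": [-0.3,0.1,0.1],"gripper": 0}
    - {"travel": [14.5,2.8,-5.4],"delta_rot": [-0.3,0.1,0.1],"gripper": 0}
    - {"travel": [14.5,2.8,-5.4],"delta_rot": [-0.3,0.1,0.1],"gripper": 0}

```text
t: 8.8
eef_pos: [0.6027, 0.1532, 0.1943]
tcp_rot: [[-0.0, 0.997, 0.073], [0.0, 0.073, -0.997], [-1.0, -0.0, -0.0]]
force: [0.2, -0.3, 0.1]
gripper_width: 0.0173
```

```bash
python3 - <<'E'
from h import *
s=sense();print(s["t"],np.round(s["force"],2),mv([.669,.1585,.194],4.2))
cv2.imwrite("pics/w7.png",cv2.resize(grab_frame("wrist")[100:340,250:510,::-1],None,fx=2.5,fy=2.5,interpolation=2))
E
```

```text
8.8 [ 0.17 -0.29  0.11] ('travel', [0.03, 6.65, -0.04], 'rot', [-0.0, -0.0, 0.0])
```

View pics/w7.png

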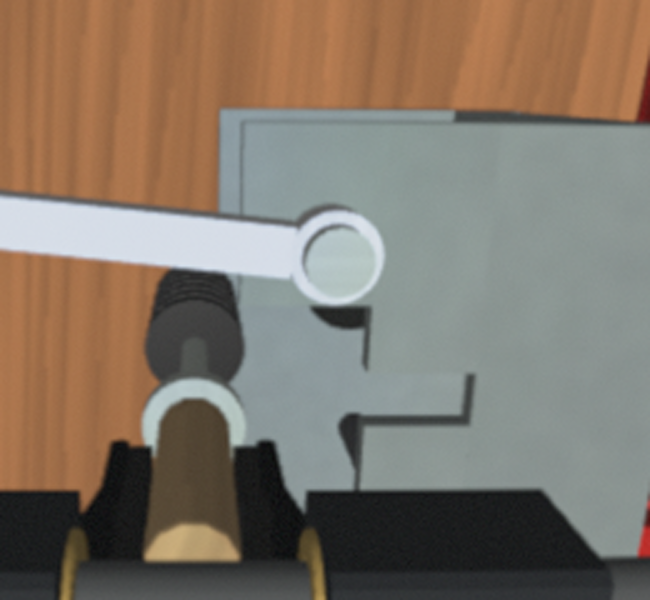

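The view shows the slot ahead, with sides at crop v=374/424 and end u≈472. The collar's top edge is at v=377. I check the lateral alignment.

```bash
python3 - <<'E'
from h import *
s=sense();f=lambda u,v:(250+u/2.5-.3,100+v/2.5-.3)
g=lambda n,u,v,z:print(n,onz("wrist",f(u,v),z,s).round(4))
g("endL",474,374,.15);g("endR",472,425,.15);g("frontL",372,372,.15);g("frontR",362,425,.15)
t=np.array(s["eef_pos"]);a=np.linspace(0,6.28,73)
for dy in(0,.001,.002,.003):
  for n,r,z in(("collar",.013,-.030),("headtop",.0165,-.096)):
    q=(np.array([proj("wrist",t+[r*np.cos(b),r*np.sin(b)+dy,z],s) for b in a])-[250,100])*2.5+.75
    print(dy,n,"u",q[:,0].min().round(),q[:,0].max().round(),"v",q[:,1].min().round())
E
```

```text
endL [0.677  0.1694 0.15  ]
endR [0.679  0.1548 0.15  ]
frontL [0.6497 0.168  0.15  ]
frontR [0.6491 0.1528 0.15  ]
0 collar u 142.0 246.0 v 385.0
0 headtop u 143.0 244.0 v 304.0
0.001 collar u 142.0 246.0 v 381.0
0.001 headtop u 143.0 244.0 v 301.0
0.002 collar u 142.0 247.0 v 378.0
0.002 headtop u 143.0 244.0 v 298.0
0.003 collar u 143.0 247.0 v 374.0
0.003 headtop u 143.0 245.0 v 295.0
```

Call:
servo_tool:
  steps:
    - {"travel": [0,0.5,-0.1],"delta_rot": [0,0,0],"gripper": 0}
    - {"travel": [0,1.5,-0.1],"delta_rot": [0,0,0],"gripper": 0}
    - {"travel": [0,2.5,-0.1],"delta_rot": [0,0,0],"gripper": 0}
    - {"travel": [0,3.5,-0.1],"delta_rot": [0,0,0],"gripper": 0}
    - {"travel": [0,4.5,-0.1],"delta_rot": [0,0,0],"gripper": 0}
    - {"travel": [0,5.3,-0.1],"delta_rot": [0,0,0],"gripper": 0}
    - {"travel": [0,6,-0.1],"delta_rot": [0,0,0],"gripper": 0}
    - {"travel": [0,6.5,-0.1],"delta_rot": [0,0,0],"gripper": 0}
    - {"travel": [0,6.6,-0.1],"delta_rot": [0,0,0],"gripper": 0}
    - {"travel": [0,6.6,-0.1],"delta_rot": [0,0,0],"gripper": 0}

```text
t: 9.68
eef_pos: [0.6695, 0.1594, 0.1956]
tcp_rot: [[0.002, 0.997, 0.073], [0.001, 0.073, -0.997], [-1.0, 0.002, -0.0]]
force: [-0.5, 0.2, -0.8]
gripper_width: 0.017
```

Call:
servo_tool:
  steps:
    - {"travel": [0.3,0,0],"delta_rot": [0,0,0],"gripper": 0}
    - {"travel": [0.5,0,0],"delta_rot": [0,0,0],"gripper": 0}
    - {"travel": [0.7,0,0],"delta_rot": [0,0,0],"gripper": 0}
    - {"travel": [0.85,0,0],"delta_rot": [0,0,0],"gripper": 0}
    - {"travel": [0.95,0,0],"delta_rot": [0,0,0],"gripper": 0}
    - {"travel": [0.95,0,0],"delta_rot": [0,0,0],"gripper": 0}

```text
t: 10.18
eef_pos: [0.6693, 0.1594, 0.1861]
tcp_rot: [[0.002, 0.997, 0.073], [0.001, 0.073, -0.997], [-1.0, 0.002, -0.0]]
force: [-0.5, 0.1, -0.3]
gripper_width: 0.0171
```

Call:
servo_tool:
  steps:
    - {"travel": [0.1,0,0],"delta_rot": [0,0,0],"gripper": 0}
    - {"travel": [0.1,0,0],"delta_rot": [0,0,0],"gripper": 0}

```text
t: 10.35
eef_pos: [0.6695, 0.1594, 0.1861]
tcp_rot: [[0.003, 0.997, 0.073], [0.0, 0.073, -0.997], [-1.0, 0.003, -0.0]]
force: [-1.3, 0.4, 3.6]
gripper_width: 0.0172
```

Call:
servo_tool:
  steps:
    - {"travel": [0.1,0,0],"delta_rot": [0,0,0],"gripper": 0}
    - {"travel": [0.1,0,0],"delta_rot": [0,0,0],"gripper": 0}

```text
t: 10.52
eef_pos: [0.6695, 0.1594, 0.1861]
tcp_rot: [[0.003, 0.997, 0.073], [0.0, 0.073, -0.997], [-1.0, 0.003, -0.0]]
force: [-1.8, 0.5, 5.4]
gripper_width: 0.0169
```

The collar rests on the plate, with contact at z=0.186. Release.

Call:
servo_tool:
  steps:
    - {"travel": [0,0,0],"delta_rot": [0,0,0],"gripper": 50}
    - {"travel": [0,0,0],"delta_rot": [0,0,0],"gripper": 50}
    - {"travel": [0,0,0],"delta_rot": [0,0,0],"gripper": 50}
    - {"travel": [0,0,0],"delta_rot": [0,0,0],"gripper": 50}
    - {"travel": [0,0,0],"delta_rot": [0,0,0],"gripper": 50}
    - {"travel": [0,0,0],"delta_rot": [0,0,0],"gripper": 50}
    - {"travel": [0,0,0],"delta_rot": [0,0,0],"gripper": 50}
    - {"travel": [0,0,0],"delta_rot": [0,0,0],"gripper": 50}

```text
t: 11.18
eef_pos: [0.6695, 0.1594, 0.1859]
tcp_rot: [[0.003, 0.997, 0.073], [0.0, 0.073, -0.997], [-1.0, 0.003, -0.0]]
force: [0.3, 0.9, -0.7]
gripper_width: 0.0433
```

Call:
servo_tool:
  steps:
    - {"travel": [-2,0,0],"delta_rot": [0,0,0],"gripper": 50}
    - {"travel": [-5,0,0],"delta_rot": [0,0,0],"gripper": 50}
    - {"travel": [-8.5,0,0],"delta_rot": [0,0,0],"gripper": 50}
    - {"travel": [-11,0,0],"delta_rot": [0,0,0],"gripper": 50}
    - {"travel": [-11,0,0],"delta_rot": [0,0,0],"gripper": 50}

```text
t: 11.6
eef_pos: [0.6727, 0.1598, 0.3035]
tcp_rot: [[0.017, 0.997, 0.073], [0.002, 0.073, -0.997], [-1.0, 0.017, -0.0]]
force: [0.5, 0.8, 2.0]
gripper_width: 0.0434
```

```bash
python3 - <<'E'
from h import *
s=sense();print(s["t"],np.round(s["eef_pos"],3),np.round(s["joint_positions"],2),s["gripper_width"])
cv2.imwrite("pics/s8.png",cv2.resize(grab_frame("scene")[190:470,230:550,::-1],None,fx=2,fy=2,interpolation=2))
for z in(.025,.15,.22): print(((proj("scene",[.6695,.1612,z])-[230,190])*2).round())
E
```

```text
11.6 [0.673 0.16  0.304] [ 0.07  0.55  1.17  0.    1.41 -0.  ] 0.04342178216865151
[336. 403.]
[354. 272.]
[366. 183.]
```

View pics/s8.png

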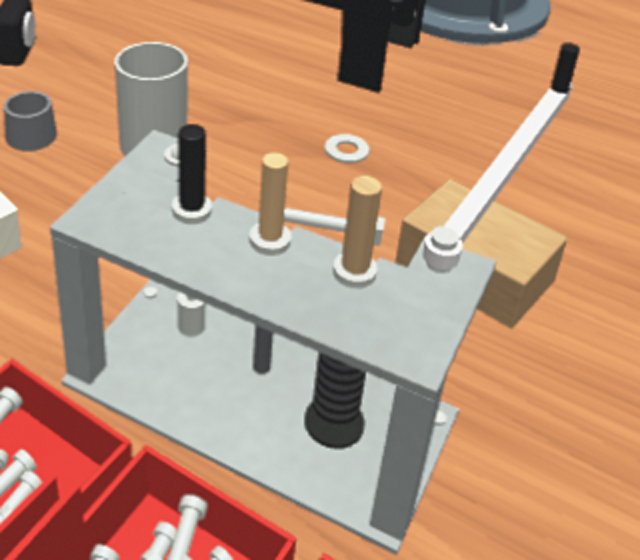

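The brush hangs in the free slot, let go and upright, with the bristle head over the dish. File and nut driver are undisturbed, the cup stands, and the keeper is still open. Next: the keeper knob.

```bash
python3 - <<'E'
from h import *
print(mv([.417,.203,.30],-91),mv([.53,.18,.30],-40))
E
```

```text
('travel', [-0.27, -25.04, -6.19], 'rot', [95.2, -0.6, -0.5]) ('travel', [-0.14, -13.94, -3.07], 'rot', [44.2, -0.3, -0.6])
```

Call:
servo_tool:
  steps:
    - {"travel": [-0.2,-3,-0.7],"delta_rot": [7,0,-0.9],"gripper": 45}
    - {"travel": [-0.2,-6,-1.5],"delta_rot": [14,0,-0.9],"gripper": 45}
    - {"travel": [-0.2,-9,-2.2],"delta_rot": [21,0,-0.9],"gripper": 45}
    - {"travel": [-0.2,-12,-3],"delta_rot": [28,0,-0.9],"gripper": 45}
    - {"travel": [-0.2,-15,-3.7],"delta_rot": [35,0,-0.9],"gripper": 45}
    - {"travel": [-0.2,-18,-4.5],"delta_rot": [42,0,-0.9],"gripper": 45}
    - {"travel": [-0.2,-20,-5],"delta_rot": [49,0,-0.9],"gripper": 45}
    - {"travel": [-0.2,-22,-5.5],"delta_rot": [56,-0.5,-0.8],"gripper": 45}
    - {"travel": [-0.2,-24,-6],"delta_rot": [63,-0.5,-0.8],"gripper": 45}
    - {"travel": [-0.2,-25,-6.2],"delta_rot": [70,-0.5,-0.8],"gripper": 45}
    - {"travel": [-0.2,-25,-6.2],"delta_rot": [77,-0.5,-0.8],"gripper": 45}
    - {"travel": [-0.2,-25,-6.2],"delta_rot": [84,-0.5,-0.7],"gripper": 45}

```text
t: 12.65
eef_pos: [0.4154, 0.203, 0.2982]
tcp_rot: [[-0.005, 0.172, -0.985], [0.001, -0.985, -0.172], [-1.0, -0.002, 0.004]]
force: [-1.1, -0.1, 0.4]
gripper_width: 0.0393
```

```bash
python3 - <<'E'
from h import *
print(mv([.417,.203,.30],-91))
E
```

```text
('travel', [-0.18, 0.03, -0.16], 'rot', [10.9, 0.3, 0.1])
```

Call:
servo_tool:
  steps:
    - {"travel": [0,0,-0.2],"delta_rot": [6,0,0],"gripper": 45}
    - {"travel": [0,0,-0.2],"delta_rot": [10.9,0,0],"gripper": 45}
    - {"travel": [0,0,-0.2],"delta_rot": [10.9,0,0],"gripper": 45}
    - {"travel": [0,0,-0.2],"delta_rot": [10.9,0,0],"gripper": 45}

```text
t: 12.98
eef_pos: [0.4167, 0.2032, 0.2972]
tcp_rot: [[-0.007, -0.015, -1.0], [0.001, -1.0, 0.015], [-1.0, -0.001, 0.007]]
force: [0.4, -0.5, -0.5]
gripper_width: 0.0391
```

```bash
python3 - <<'E'
from h import *
s=sense();print(np.round(s["eef_pos"],4))
im=grab_frame("wrist");cv2.imwrite("pics/w9.png",im[:,:,::-1])
print(proj("wrist",[.417,.203,.205],s),proj("wrist",[.417,.203,.168],s))
m=(im.max(2)<60).astype(np.uint8);m[290:]=0
n,l,st,c=cv2.connectedComponentsWithStats(m)
for i in range(1,n):
    if st[i,4]>60: print(st[i],c[i].round(1))
m=(im.min(2)>190).astype(np.uint8);n,l,st,c=cv2.connectedComponentsWithStats(m)
for i in range(1,n):
    if st[i,4]>300: print("white",st[i],c[i].round(1))
E
```

```text
[0.4167 0.2032 0.2972]
[326.89209365 241.04602391] [326.83181511 228.31595371]
[349   0  21   5  73] [358.8   1.5]
[315 222  14  14 141] [321.7 228. ]
[270 277  20  13 211] [280.1 283.8]
[364 277  21  13 213] [373.7 283.8]
white [ 316    0   17  222 3172] [323.5 107.3]
```

The knob is found by mask at u≈322 against a predicted 327, so about 3 mm towards -tool y. Descend with that shift.

Call:
servo_tool:
  steps:
    - {"travel": [3,-0.25,0],"delta_rot": [0,0.4,0],"gripper": 45}
    - {"travel": [6,-0.25,0],"delta_rot": [0,0.4,0],"gripper": 45}
    - {"travel": [9,-0.25,0],"delta_rot": [0,0.4,0],"gripper": 45}
    - {"travel": [11,-0.25,0],"delta_rot": [0,0.4,0],"gripper": 45}
    - {"travel": [12.2,-0.25,0],"delta_rot": [0,0.4,0],"gripper": 45}
    - {"travel": [12.2,-0.25,0],"delta_rot": [0,0.4,0],"gripper": 45}
    - {"travel": [12.2,-0.25,0],"delta_rot": [0,0.4,0],"gripper": 32}
    - {"travel": [12.2,-0.25,0],"delta_rot": [0,0.4,0],"gripper": 32}

```text
t: 13.7
eef_pos: [0.4168, 0.206, 0.176]
tcp_rot: [[0.002, -0.015, -1.0], [0.001, -1.0, 0.015], [-1.0, -0.001, -0.002]]
force: [0.5, -1.2, 0.9]
gripper_width: 0.0322
```

```bash
cat > k.py <<'E'
from h import *
s=sense();R=np.array(s["tcp_rot"]);P=np.array([.632,.1995])
d=np.array(s["eef_pos"])[:2]-P
print("r",np.hypot(*d).round(4),"th",round(np.arccos(0)*0+np.radians(4.2)-np.pi/2-np.arctan2(d[1],d[0]),3)%6.283,s["gripper_width"],np.round(s["force"],1))
def rows(ths,z=.174):
    for th in ths:
        a=np.radians(4.2)-np.pi/2-th
        q=P+.215*np.array([np.cos(a),np.sin(a)])
        print(th,mv([*q,z],np.degrees(a)+90+(360 if np.degrees(a)<-270 else 0),s))
E
python3 - <<'E'
from k import *
rows([1.55,1.45,1.35,1.25,1.15,1.05,.95,.85,.75,.65,.55])
E
```

```text
r 0.2153 th 1.6740000000000004 0.032235697454586196 [ 0.5 -1.2  0.9]
1.55 ('travel', [0.2, 2.67, -0.15], 'rot', [-6.2, -0.1, 0.0])
1.45 ('travel', [0.2, 4.79, -0.49], 'rot', [-12.0, -0.1, 0.0])
1.35 ('travel', [0.2, 6.87, -1.04], 'rot', [-17.7, -0.1, 0.0])
1.25 ('travel', [0.2, 8.88, -1.8], 'rot', [-23.4, -0.1, 0.0])
1.15 ('travel', [0.2, 10.81, -2.75], 'rot', [-29.1, -0.1, 0.0])
1.05 ('travel', [0.2, 12.63, -3.89], 'rot', [-34.9, -0.1, 0.0])
0.95 ('travel', [0.2, 14.33, -5.2], 'rot', [-40.6, -0.1, 0.0])
0.85 ('travel', [0.2, 15.89, -6.68], 'rot', [-46.3, -0.1, 0.0])
0.75 ('travel', [0.2, 17.29, -8.31], 'rot', [-52.1, -0.1, -0.0])
0.65 ('travel', [0.21, 18.53, -10.07], 'rot', [-57.8, -0.1, -0.0])
0.55 ('travel', [0.21, 19.58, -11.94], 'rot', [-63.5, -0.1, -0.0])
```

Call:
servo_tool:
  steps:
    - {"travel": [0.1,1.2,0],"delta_rot": [-3,0,0],"gripper": 30}
    - {"travel": [0.1,2.7,-0.15],"delta_rot": [-6.2,0,0],"gripper": 30}
    - {"travel": [0.1,4.8,-0.5],"delta_rot": [-12,0,0],"gripper": 30}
    - {"travel": [0.1,6.9,-1.05],"delta_rot": [-17.7,0,0],"gripper": 30}
    - {"travel": [0.1,8.9,-1.8],"delta_rot": [-23.4,0,0],"gripper": 30}
    - {"travel": [0.1,10.8,-2.75],"delta_rot": [-29.1,0,0],"gripper": 30}
    - {"travel": [0.1,12.6,-3.9],"delta_rot": [-34.9,0,0],"gripper": 30}
    - {"travel": [0.1,14.3,-5.2],"delta_rot": [-40.6,0,0],"gripper": 30}
    - {"travel": [0.1,15.9,-6.7],"delta_rot": [-46.3,0,0],"gripper": 30}
    - {"travel": [0.1,17.3,-8.3],"delta_rot": [-52.1,0,0],"gripper": 30}
    - {"travel": [0.1,18.5,-10.1],"delta_rot": [-57.8,0,0],"gripper": 30}
    - {"travel": [0.1,19.6,-11.9],"delta_rot": [-63.5,0,0],"gripper": 30}

```text
t: 14.7
eef_pos: [0.5342, 0.0073, 0.1766]
tcp_rot: [[0.004, 0.89, -0.455], [0.001, -0.455, -0.89], [-1.0, 0.004, -0.003]]
force: [0.1, 0.7, -0.8]
gripper_width: 0.0261
```

```bash
python3 - <<'E'
from k import *
rows([.5,.4,.3,.22,.16,.12,.09,.06,.03,0,-.02,-.04,-.06])
E
```

```text
r 0.2157 th 0.544 0.026098458138059426 [ 0.1  0.7 -0.8]
0.5 ('travel', [0.26, 0.94, -0.09], 'rot', [-2.6, -0.1, -0.2])
0.4 ('travel', [0.27, 3.08, -0.29], 'rot', [-8.4, -0.1, -0.2])
0.3 ('travel', [0.28, 5.19, -0.71], 'rot', [-14.1, -0.1, -0.2])
0.22 ('travel', [0.29, 6.84, -1.2], 'rot', [-18.7, -0.1, -0.2])
0.16 ('travel', [0.29, 8.05, -1.65], 'rot', [-22.1, -0.1, -0.2])
0.12 ('travel', [0.3, 8.84, -1.99], 'rot', [-24.4, -0.1, -0.2])
0.09 ('travel', [0.3, 9.42, -2.26], 'rot', [-26.1, -0.1, -0.2])
0.06 ('travel', [0.3, 10.0, -2.55], 'rot', [-27.8, -0.1, -0.2])
0.03 ('travel', [0.31, 10.56, -2.86], 'rot', [-29.6, -0.1, -0.2])
0 ('travel', [0.31, 11.12, -3.19], 'rot', [-31.3, -0.1, -0.2])
-0.02 ('travel', [0.31, 11.49, -3.42], 'rot', [-32.4, -0.1, -0.2])
-0.04 ('travel', [0.31, 11.85, -3.65], 'rot', [-33.6, -0.1, -0.2])
-0.06 ('travel', [0.31, 12.2, -3.89], 'rot', [-34.7, -0.1, -0.2])
```

Call:
servo_tool:
  steps:
    - {"travel": [0.1,0.9,-0.1],"delta_rot": [-2.6,0,-0.2],"gripper": 30}
    - {"travel": [0.2,3.1,-0.3],"delta_rot": [-8.4,0,-0.2],"gripper": 30}
    - {"travel": [0.2,5.2,-0.7],"delta_rot": [-14.1,0,-0.2],"gripper": 30}
    - {"travel": [0.2,6.8,-1.2],"delta_rot": [-18.7,0,-0.2],"gripper": 30}
    - {"travel": [0.2,8.1,-1.65],"delta_rot": [-22.1,0,-0.2],"gripper": 30}
    - {"travel": [0.2,8.8,-2],"delta_rot": [-24.4,0,-0.2],"gripper": 30}
    - {"travel": [0.2,9.4,-2.25],"delta_rot": [-26.1,0,-0.2],"gripper": 30}
    - {"travel": [0.2,10,-2.55],"delta_rot": [-27.8,0,-0.2],"gripper": 30}
    - {"travel": [0.2,10.6,-2.85],"delta_rot": [-29.6,0,-0.2],"gripper": 30}
    - {"travel": [0.2,11.1,-3.2],"delta_rot": [-31.3,0,-0.2],"gripper": 30}
    - {"travel": [0.2,11.1,-3.2],"delta_rot": [-31.3,0,-0.2],"gripper": 30}

```text
t: 15.62
eef_pos: [0.6495, -0.015, 0.1768]
tcp_rot: [[0.005, 0.997, 0.075], [0.001, 0.075, -0.997], [-1.0, 0.005, -0.0]]
force: [-0.3, 0.7, -0.7]
gripper_width: 0.0261
```

```bash
python3 k.py; python3 -c "
from h import *
s=sense();print(np.round(s['eef_pos'],4),np.round(s['tcp_rot'],3).tolist())"
```

```text
r 0.2152 th 6.275 0.02612383634594282 [-0.3  0.7 -0.7]
[ 0.6495 -0.015   0.1768] [[0.005, 0.997, 0.075], [0.001, 0.075, -0.997], [-1.0, 0.005, -0.0]]
```

Call:
servo_tool:
  steps:
    - {"travel": [0,0.2,0],"delta_rot": [0,0,0],"gripper": 30}
    - {"travel": [0,0.4,0],"delta_rot": [0,0,0],"gripper": 30}
    - {"travel": [0,0.4,0],"delta_rot": [0,0,0],"gripper": 30}

```text
t: 15.87
eef_pos: [0.6541, -0.0147, 0.1776]
tcp_rot: [[0.007, 0.997, 0.075], [0.0, 0.075, -0.997], [-1.0, 0.007, 0.0]]
force: [-0.4, 0.5, 0.9]
gripper_width: 0.0263
```

Call:
servo_tool:
  steps:
    - {"travel": [0,0.15,0],"delta_rot": [0,0,0],"gripper": 30}
    - {"travel": [0,0.3,0],"delta_rot": [0,0,0],"gripper": 30}
    - {"travel": [0,0.3,0],"delta_rot": [0,0,0],"gripper": 30}

```text
t: 16.12
eef_pos: [0.6545, -0.0146, 0.1773]
tcp_rot: [[0.0, 0.997, 0.075], [0.0, 0.075, -0.997], [-1.0, 0.0, -0.0]]
force: [-5.9, -0.8, 3.3]
gripper_width: 0.0262
```

Call:
servo_tool:
  steps:
    - {"travel": [0,0.3,0],"delta_rot": [0,0,0],"gripper": 30}
    - {"travel": [0,0.5,0],"delta_rot": [0,0,0],"gripper": 30}
    - {"travel": [0,0.5,0],"delta_rot": [0,0,0],"gripper": 30}

```text
t: 16.37
eef_pos: [0.6546, -0.0145, 0.177]
tcp_rot: [[-0.012, 0.997, 0.076], [-0.001, 0.076, -0.997], [-1.0, -0.012, -0.0]]
force: [-10.3, -1.6, 6.7]
gripper_width: 0.0265
```

Call:
servo_tool:
  steps:
    - {"travel": [0,0.5,0],"delta_rot": [0,0,-0.7],"gripper": 30}
    - {"travel": [0,1,0],"delta_rot": [0,0,-0.7],"gripper": 30}
    - {"travel": [0,1.2,0],"delta_rot": [0,0,-0.7],"gripper": 30}
    - {"travel": [0,1.2,0],"delta_rot": [0,0,-0.7],"gripper": 30}

```text
t: 16.7
eef_pos: [0.6546, -0.0145, 0.1761]
tcp_rot: [[-0.053, 0.996, 0.077], [-0.003, 0.077, -0.997], [-0.999, -0.053, -0.001]]
force: [-23.1, -4.0, 12.9]
gripper_width: 0.0265
```

```bash
python3 - <<'E'
from h import *
im=grab_frame("scene");s=sense();print(s["t"])
p=proj("scene",[.648,-.015,.187]);print(p)
cv2.imwrite("pics/s10.png",cv2.resize(im[180:400,240:500,::-1],None,fx=2.7,fy=2.7,interpolation=2))
E
```

```text
16.75
[302.05176156 246.64494945]
```

23 N against a rigid stop is well past the 7 N detent. I back off to the middle of the gap and lift away.

Call:
servo_tool:
  steps:
    - {"travel": [0,-0.2,0],"delta_rot": [0,0,1.5],"gripper": 32}
    - {"travel": [0,-0.5,0],"delta_rot": [0,0,3],"gripper": 35}
    - {"travel": [0,-0.5,0],"delta_rot": [0,0,3],"gripper": 35}
    - {"travel": [0,-0.5,0],"delta_rot": [0,0,3],"gripper": 35}

```text
t: 17.08
eef_pos: [0.65, -0.0149, 0.1768]
tcp_rot: [[0.001, 0.997, 0.077], [0.001, 0.077, -0.997], [-1.0, 0.001, -0.001]]
force: [-0.6, -0.1, 0.1]
gripper_width: 0.0302
```

Call:
servo_tool:
  steps:
    - {"travel": [-1.5,0,0],"delta_rot": [0,0,0],"gripper": 35}
    - {"travel": [-4,0,0],"delta_rot": [0,0,0],"gripper": 35}
    - {"travel": [-8,0,0],"delta_rot": [0,0,0],"gripper": 35}
    - {"travel": [-12,0,0],"delta_rot": [0,0,0],"gripper": 35}
    - {"travel": [-14,-4,0],"delta_rot": [0,0,0],"gripper": 35}
    - {"travel": [-14,-8,0],"delta_rot": [0,0,0],"gripper": 35}
    - {"travel": [-14,-12,0],"delta_rot": [0,0,0],"gripper": 35}
    - {"travel": [-14,-15,0],"delta_rot": [0,0,0],"gripper": 35}
    - {"travel": [-14,-15,0],"delta_rot": [0,0,0],"gripper": 35}
    - {"travel": [-14,-15,0],"delta_rot": [0,0,0],"gripper": 35}
    - {"travel": [-14,-15,0],"delta_rot": [0,0,0],"gripper": 35}

```text
t: 18.0
eef_pos: [0.5023, -0.0269, 0.3175]
tcp_rot: [[0.004, 0.997, 0.076], [0.0, 0.076, -0.997], [-1.0, 0.004, 0.0]]
force: [0.4, 0.0, 0.8]
gripper_width: 0.0304
```

```bash
python3 - <<'E'
from h import *
s=sense();print(s["t"],np.round(s["eef_pos"],3),np.round(s["force"],1))
a=grab_frame("scene")[190:450,230:530,::-1];b=grab_frame("top");print(np.degrees(0))
cv2.imwrite("pics/top10.png",b[:,:,::-1])
b=b[140:340,150:390,::-1]
cv2.imwrite("pics/f.png",np.hstack([cv2.resize(a,(400,347)),cv2.resize(b,(400,347))]))
E
```

```text
18.0 [ 0.502 -0.027  0.317] [0.4 0.  0.8]
0.0
```

View pics/f.png

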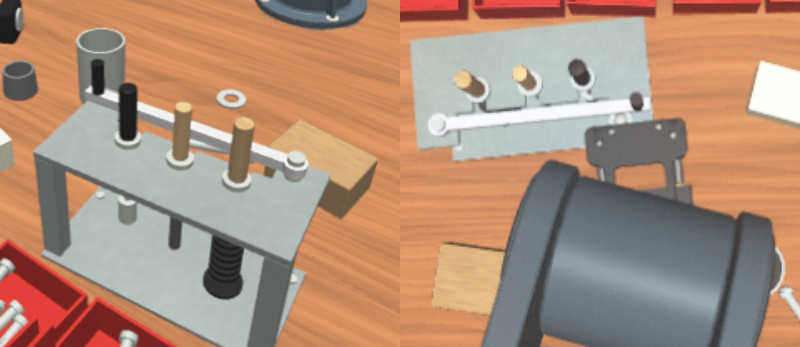

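The bar lies across the slots parallel to the plate's back edge (slopes −0.098 and −0.099). All three tools hang upright, the cup stands, and the arm is clear. Handing in.

```bash
python3 -c "
from bench import hand_in
print(hand_in())"
```

```text
the job is handed in; nothing more can be done
None
```

I carried out every step of the task and handed in at about 18 s on the robot's clock; `hand_in()` gives no verdict.

- **Brushing:** I made two full strokes in the cup. By the arm's pose, the brush's lower end went down to about 10 mm above the cup's underside and up to about 66 mm. I did not check this with a camera during the strokes. In the last pictures the cup is standing, with no visible shift; I did not re-measure its position.
- **Hanging:** The brush is in the free slot (rack y = +58 mm), the one above the dish. The collar met the plate with the TCP at z = 0.186 m, as expected for a brush hanging by its collar. The pictures after letting go show it upright, with the bristle head over the dish.
- **Keeper:** I swung the bar by its knob until it stopped dead. It stayed put under 23 N, well above the detent's 7 N. In the top view the bar runs parallel to the plate's back edge (slopes −0.098 and −0.099).
- **Less certain:** The joint angle cannot be read directly, so "shut past the detent" rests on that stop and the picture. I also did not see a separate force peak as the bar passed the detent.
- **Other tools:** In the last pictures the file and nut driver still hang upright in their slots, and the arm is clear of everything.

One failed step along the way: two move calls were refused because I left out `delta_rot`. Nothing moved, and I sent them again.

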